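Open the push-and-turn garlic jar and hold the cap over it

TASK

Open the garlic jar that is clamped in the round wooden holder: its ribbed safety cap must be pushed down against its spring and, while down, turned anticlockwise (seen from above) until it is free. Then lift the cap straight up and finish still holding it in the gripper, upright and still, centred above the jar's mouth with about 5 cm of air between the cap and the mouth. Leave the dishes, the chopsticks and the other, squat jar where they are.

Things in the scene. Friction and masses are not known exactly. Their poses are not given: they have to be found in the camera images.
- jar: Glass jar, 68 mm diameter, clamped by three steel lugs in a round wooden holder (120 mm diameter, 12 mm thick) fixed to the table: it neither moves nor turns. Origin: centre of the holder's underside on the table, z up. Jar body up to z = 80 mm, sloping shoulder to 91 mm, then a neck of 31 mm diameter. While the cap is locked its x axis is along the jar's x axis.
- jar_mouth (a point): Centre of the jar's open mouth (rim of the neck), 120 mm above the table, on the jar's axis.
- cap: White ribbed round push-and-turn cap on that jar, 48 mm diameter (49 over the ribs), 43 mm high, about 55 g, stiff enough to be squeezed anywhere. Origin: centre of its underside, z up along its axis. Locked, the underside is 106 mm above the table. To open: push down, turn anticlockwise seen from above while down, lift. Once free, its underside passes the rim after 14 mm of lift.
- cap_top (a point): Centre of the cap's flat top, 149 mm above the table when locked. The cap's spring pushes up with about 5 N when locked, and 0.6 N more per mm pushed down.
- cap_wafer (a joint): How far the sprung disc inside the cap is pushed in, in m: 0 when locked, 0.009 with the cap pushed fully down to its hard stop 9 mm lower. The cap turns only when 5.5 mm or more down (7 to 8 is good). Free at 42 to 78 degrees of anticlockwise turn (aim for 60), where it springs up 6 mm (joint -0.006) if let rise; a stop ends the turn near 80 degrees. Clockwise is blocked.
- squat_jar: Bystander: a squat glass jar with a smooth white lid, 72 mm diameter, 75 mm high, loose on the table, not to be disturbed. Origin: centre of its underside.
- dish_a: Bystander: pale green dipping dish, 76 mm diameter, 20 mm high, loose. Origin: centre of its underside.
- dish_b: Bystander: dipping dish like dish_a.
- dish_c: Bystander: dipping dish like dish_a.
- chopstick_a: Bystander: stainless square chopstick, 225 x 7 x 7 mm, loose, lying along its x axis. Origin: centre of its underside.
- chopstick_b: Bystander: chopstick like chopstick_a, lying beside it.

How it is judged (in metres and radians):
On the way, in this order (a step that is already met when the one before it is completed fails the run):
1. the cap is pushed down at least 4 mm while not yet turned (z of cap in the frame of jar below 0.102 m and angle between the x axis of cap and the x axis of jar, either way round below 0.2 rad), for 0.05 s.
2. the cap is turned past 17 degrees while still pushed down at least 4 mm (angle between the x axis of cap and the x axis of jar, either way round between 0.3 and 0.6 rad and z of cap in the frame of jar below 0.102 m).
3. the cap, still on the neck, is turned at least 37 degrees to where it is free (angle between the x axis of cap and the x axis of jar, either way round above 0.65 rad and z of cap in the frame of jar below 0.12 m and horizontal distance between cap and jar_mouth below 0.006 m), for 0.05 s.
At the end, for the whole second after the job is handed in: The gripper still holds the cap (over 2 N), upright within 0.2 rad and still (under 0.03 m/s), its underside 25 to 100 mm above the jar's mouth and its axis within 20 mm of the mouth's, touching nothing of the jar (z of cap in the frame of jar_mouth between 0.025 and 0.1 m and horizontal distance between cap and jar_mouth below 0.02 m and angle between cap's own z axis and vertical below 0.2 rad and contact force between cap and the fingers above 2 N and contact force between cap and jar below 0.1 N and linear speed of cap below 0.03 m/s); the arm keeps its last pose, push and grip.
It fails at once if a dish, a chopstick or the squat jar is moved more than 30 mm (distance of any of squat_jar, dish_a, dish_b, dish_c, chopstick_a, chopstick_b from where it was at the start of the episode above 0.03 m).
It also fails if it takes over 32 s, if anything falls off the work surface, if the arm or the gripper's body presses on something with over 40 N, if the wrist force passes 120 N, or if a joint passes its speed limit or range.

ROBOT

A 6-joint arm with a two-finger parallel gripper is mounted at the origin on the work surface. World frame = base frame: x ahead of the robot, y to its left, z up, the work surface at z = 0. Lengths are in mm, angles in rad, forces in N, time in s.
With the tool pointing down it reaches from about 275 to 750 mm from the base axis. Payload 10.2 kg.
Tool frame: the origin (TCP) lies midway between the tips of the shut fingers; the grasp point (between the pads) lies 19 mm behind it; z points along the fingers, y is the line along which they close (so a half turn about z gives the same grasp; the last joint's range is limited). The gripper opens to 85 mm and grips with 20 to 120 N. Pads are 22 mm wide; open, the fingers measure 114 mm over their backs; the gripper's body (76 mm by 85 mm) begins 54 mm behind the grasp point. The pads swing forward as they close: fully open they stand 13 mm farther back than shut.
Start: joints at [1.04, 0.313, 1.498, -0, 1.331, -0.223], TCP at [159.068, 500.328, 231.294] pointing down, gripper open.
Joint ranges: [-2.94, 2.94], [-0.97, 2.17], [0.19, 2.56], [-1.23, 4.37], [0.02, 3.11], [-2.88, 2.88]. Speed limits (rad/s): [2.39, 2.39, 3.01, 3.14, 3.14, 3.14].

INTERFACE

Orientations are given as a unit quaternion [x, y, z, w].
In Python, from station import manip, vision gives the robot as it stands (manip), with the cameras (vision).
- The arm moves only by the tool inch_along, called after "Request:" as name([rows], argument=value, ...), one row to a line, values as JSON. Schema: {"type":"object","properties":{"rows":{"type":"array","items":{"type":"array","items":{"type":"array","items":{"type":"number"},"minItems":7,"maxItems":7},"minItems":1,"maxItems":20},"minItems":1,"maxItems":1},"only":{"type":"string"},"quiet":{"type":"boolean"},"lines":{"type":"string"}},"required":["rows"],"additionalProperties":false}. rows is a list that holds a single list of rows (three levels of brackets), with 1 to 20 rows, each of 7 numbers: dx, dy, dz in normalised numbers (1 is 80 cm), then a rotation vector rx, ry, rz in normalised numbers (1 is 180 degrees), then the finger opening in mm; each row is the pose to reach, as a shift and turn from the pose commanded when the call began, along the tool's axes at that moment; what a row does not reach only later rows make up. A row lasts 1/12 s, in which the tool goes at most 41.7 mm and 0.125 rad, less where a joint would pass 70% of its speed; a pose out of reach is approached as far as the arm can. The fingers move at their own pace and stop on an object; the grip force is fixed at half the most. Time passes only in rows, so rows that do not move let the fingers close. The tool returns the time, the measured TCP pose, the force, the opening and the grip force at its end. only (a regular expression) keeps the lines of the reply that match it, lines (a string "A,B") keeps lines A to B, and quiet returns only ok. Input that does not fit is refused with a message, and nothing moves.
- manip.get_state(): the state, without advancing time (a new reading comes with each control period).
- vision.get_image(name): name is "scene" or "top" or "wrist"; returns a dict with "image" (480x640x3 uint8, red, green, blue), "intrinsics" (3x3 intrinsics, pixels), "camera_from_world" (4x4, takes a point from world to camera coordinates); the wrist camera has in their place "T_tool_cam" (4x4, takes a point from camera to tool coordinates, whose origin is the TCP and whose axes are the flange's). Camera axes: x right, y down, z forward; pixel columns grow to the right and rows downward; lengths in mm; the calibration is good to about 2 mm. A picture is of the moment at which its call begins: read the wrist's pose just before it. There is no depth.
- manip.sign_off(): hands the job in; it is judged then, once.
The state is a dict: "t": time; "joint_positions": joint angles; "qd": joint speeds; "joint_torque": joint torques, N m; "ee_pos": TCP position; "tool_rot": TCP orientation; "wrist_force": force on the tool from outside, world axes, zero at the start; "wrist_torque": the same for the moment, N m; "finger_gap": finger opening in mm; "grasp_force": force on a finger pad.
Only numpy, scipy, OpenCV 4.12 (cv2) and the standard library are available. Lean on these libraries where they do the work, as an engineer would, in place of code of your own. Each camera call takes 0.05 s, during which the arm holds its last target. There are 200 camera calls.

## Working session

There is one attempt and no reset: what is moved stays moved. The work goes in short steps, Python scripts to look and compute and a tool call to move; the robot and the scene stay as the last step left them, time stands still between calls to the robot, and variables do not carry over. Pictures are saved under pics/ and viewed, at most 10 in all, crops included, and the job is handed in when it is done.

```bash
ls; mkdir -p pics; python3 - <<'E'
from station import manip, vision
import cv2,numpy as np,json
s=manip.get_state();print(s)
for n in("scene","top"):
    d=vision.get_image(n);cv2.imwrite(f"pics/{n}0.png",d["image"][:,:,::-1])
    np.savez(f"pics/{n}.npz",K=d["intrinsics"],T=d["camera_from_world"]);print(d["intrinsics"],d["camera_from_world"])
E
```

```text
pics
station.py
{'t': 0.0, 'joint_positions': array([ 1.03958559e+00,  3.13430050e-01,  1.49845520e+00, -2.20763669e-06,
        1.33102148e+00, -2.23398194e-01]), 'qd': array([-0.00144785,  0.00019637,  0.0019506 , -0.00164022,  0.00075542,
       -0.00049584]), 'joint_torque': array([ 6.40818489e-04, -4.12267077e+01, -2.59742939e+01, -1.52923376e-04,
        4.16922805e-03, -1.84601373e-05]), 'ee_pos': array([158.9327586 , 500.08207831, 230.73847163]), 'tool_rot': array([ 1.53299100e-01,  9.88179616e-01, -6.11221368e-04, -2.41068055e-04]), 'wrist_force': array([-0.96049377,  0.62133535, -0.15005243]), 'wrist_torque': array([-0.00290909,  0.005541  ,  0.01534569]), 'grasp_force': 0.0, 'finger_gap': 85.70693030026152}
[[453.28688941   0.         319.70270806]
 [  0.         453.28688941 242.55780817]
 [  0.           0.           1.        ]] [[-6.50130970e-02  9.97797431e-01 -1.31751184e-02  1.12912739e+02]
 [ 8.28237778e-01  4.65914557e-02 -5.58436585e-01 -4.38360368e+02]
 [-5.56592742e-01 -4.72178227e-02 -8.29442582e-01  1.21012644e+03]
 [ 0.00000000e+00  0.00000000e+00  0.00000000e+00  1.00000000e+00]]
[[594.03951178   0.         314.19399664]
 [  0.         594.03951178 220.7097106 ]
 [  0.           0.           1.        ]] [[ 1.67610422e-02 -9.99859106e-01  9.13736473e-04 -9.77264283e+01]
 [-9.94968226e-01 -1.67693238e-02 -9.87776216e-02  5.87450999e+02]
 [ 9.87790272e-02  7.46477124e-04 -9.95109113e-01  1.16183688e+03]
 [ 0.00000000e+00  0.00000000e+00  0.00000000e+00  1.00000000e+00]]
```

View pics/top0.png

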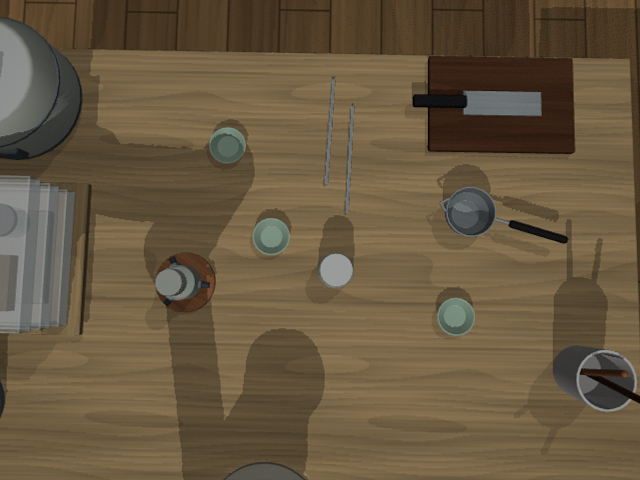

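View pics/scene0.png

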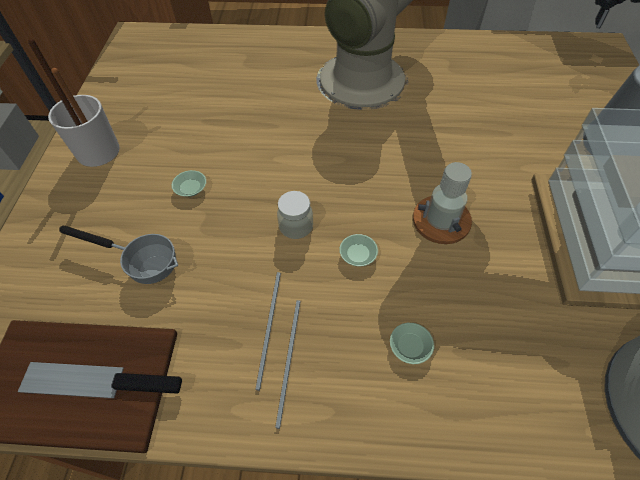

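The top view shows the jar in its round holder at about (186,282), with its cap at about (170,281). The squat jar is at (336,270). In the scene view the cap top is at about (456,172) and the holder at (442,220). The glass rack is just to the +y side. I'll enlarge both crops.

```bash
python3 - <<'E'
import cv2,numpy as np
a=cv2.imread("pics/top0.png")[245:320,140:230];b=cv2.imread("pics/scene0.png")[150:245,405:480]
A=cv2.resize(a,None,fx=5,fy=5,interpolation=cv2.INTER_CUBIC);B=cv2.resize(b,None,fx=4.5,fy=4.5,interpolation=cv2.INTER_CUBIC)
h=max(A.shape[0],B.shape[0]);o=np.zeros((h,A.shape[1]+B.shape[1],3),np.uint8);o[:A.shape[0],:A.shape[1]]=A;o[:B.shape[0],A.shape[1]:]=B
cv2.imwrite("pics/crop1.png",cv2.convertScaleAbs(o,alpha=1.3));print(A.shape,o.shape)
E
```

```text
(375, 450, 3) (428, 788, 3)
```

View pics/crop1.png

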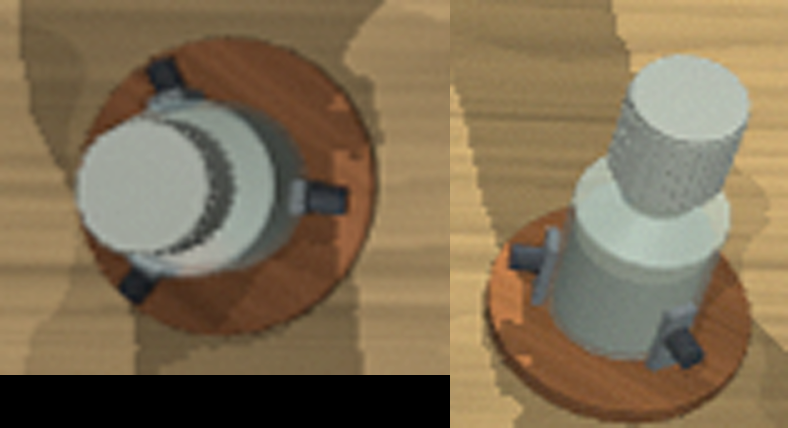

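```bash
cat >h.py <<'E'
import numpy as np
from scipy.optimize import least_squares
from scipy.spatial.transform import Rotation as R
def cam(n):
    d=np.load(f"pics/{n}.npz");return d["K"],d["T"]
def proj(n,p):
    K,T=cam(n);c=K@(T[:3,:3]@p+T[:3,3]);return c[:2]/c[2]
def onplane(n,uv,z):
    K,T=cam(n);d=T[:3,:3].T@np.linalg.solve(K,[*uv,1]);o=-T[:3,:3].T@T[:3,3];return o+d*(z-o[2])/d[2]
def togo(st,target):
    return R.from_quat(st["tool_rot"]).inv().apply(np.array(target)-st["ee_pos"])
E
python3 - <<'E'
from h import *
from station import manip, vision
t=[168.5,282.0];s=[458.1,171.9]
print(onplane("top",t,149),onplane("scene",s,149))
print("holder",onplane("top",[140+229/5,245+186/5],12),onplane("scene",[405+(619-450)/4.5,150+309/4.5],12))
print("rack edge",onplane("top",[85,280],20),onplane("scene",[545,200],20), "dish",onplane("top",[271,237],20))
print("rack glass corner scene/top",onplane("scene",[590,110],100),onplane("scene",[590,110],250))
st=manip.get_state();print(R.from_quat(st["tool_rot"]).as_matrix().round(3))
E
```

```text
[462.90525548 170.02503613 149.        ] [466.01145629 169.82130109 149.        ]
holder [462.00007122 168.47780611  12.        ] [468.4995442  170.50264091  12.        ]
rack edge [463.05918073 368.4434274   20.        ] [413.99169297 384.77908181  20.        ] dish [555.47372348  -1.37570788  20.        ]
rack glass corner scene/top [223.25069211 488.29377792 100.        ] [409.65533824 369.4164285  250.        ]
[[-0.953  0.303 -0.001]
 [ 0.303  0.953 -0.001]
 [ 0.    -0.001 -1.   ]]
```

Careful with the scale: shifts go in shares of 80 cm and turns go in shares of 180 degrees. That gives: -391 mm is -0.4888, -222 mm is -0.2775.

Request:
inch_along([
  [[-0.0375, -0.0625, -0.0188, 0, 0, 0, 85], [-0.075, -0.125, -0.0375, 0, 0, 0, 85], [-0.1125, -0.1875, -0.05, 0, 0, 0, 85], [-0.1125, -0.1875, -0.05, 0, 0, 0, 85], [-0.2375, -0.2175, -0.0463, 0, 0, 0, 85], [-0.3625, -0.2475, -0.0413, 0, 0, 0, 85], [-0.4888, -0.2775, -0.0375, 0, 0, 0, 85], [-0.4888, -0.2775, -0.0375, 0, 0, 0, 85], [-0.4888, -0.2775, -0.0375, 0, 0, 0, 85], [-0.4888, -0.2775, -0.0375, 0, 0, 0, 85], [-0.4888, -0.2775, -0.0375, 0, 0, 0, 85], [-0.4888, -0.2775, -0.0375, 0, 0, 0, 85], [-0.4888, -0.2775, -0.0375, 0, 0, 0, 85], [-0.4888, -0.2775, -0.0375, 0, 0, 0, 85]],
])

```text
t: 1.27
ee_pos: [464.9, 169.5, 260.5]
tool_rot: [0.154, 0.988, -0.0, -0.001]
wrist_force: [-0.3, -0.7, 0.1]
finger_gap: 84.9
grasp_force: 0.0
```

```bash
python3 - <<'E'
from station import manip, vision
import cv2,numpy as np
s=manip.get_state();d=vision.get_image("wrist")
print(s["t"],s["ee_pos"],s["tool_rot"],s["joint_positions"])
cv2.imwrite("pics/w1.png",d["image"][:,:,::-1]);np.savez("pics/w1.npz",K=d["intrinsics"],X=d["T_tool_cam"],p=s["ee_pos"],q=s["tool_rot"]);print(d["intrinsics"],d["T_tool_cam"])
E
```

```text
1.2667 [464.86064114 169.54458953 260.50740274] [ 1.54278037e-01  9.88027088e-01 -1.74301948e-04 -8.54649562e-04] [ 1.12410212e-01  2.26040487e-01  1.53438620e+00  1.17327105e-04
  1.38290664e+00 -1.14861461e+00]
[[399.07603854   0.         324.97858376]
 [  0.         399.07603854 242.06361464]
 [  0.           0.           1.        ]] [[-5.48995702e-04 -9.53657194e-01 -3.00894758e-01  7.70140674e+01]
 [ 9.99999456e-01 -2.56686165e-04 -1.01100065e-03 -2.74616109e-01]
 [ 8.86912520e-04 -3.00895150e-01  9.53656816e-01 -1.42494813e+02]
 [ 0.00000000e+00  0.00000000e+00  0.00000000e+00  1.00000000e+00]]
```

View pics/w1.png

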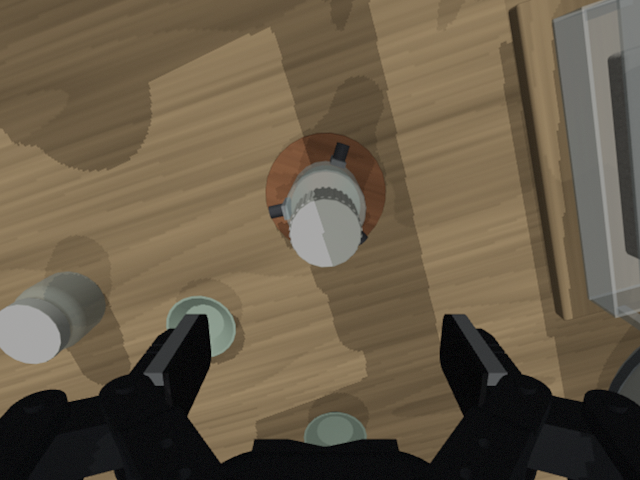

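The wrist view shows the cap's top disc centred at about (326,232), spanning x 289–363 and y 198–267. The jar is upright and nothing stands near the fingers' path down.

```bash
python3 - <<'E'
from h import *
from station import manip, vision
d=np.load("pics/w1.npz");Rt=R.from_quat(d["q"]);X=d["X"]
for uv in([326,232],[325.5,192]):
    z=149 if uv[1]>200 else 12
    o=Rt.apply(X[:3,3])+d["p"];v=Rt.apply(X[:3,:3]@np.linalg.solve(d["K"],[*uv,1]));print(o+v*(z-o[2])/v[2])
s=manip.get_state()
for t in([464.5,169.5,113],):print(s["t"],s["ee_pos"],togo(s,t))
E
```

```text
[461.034127   170.84133504 149.        ]
[459.12155984 171.07037245  12.        ]
1.3167 [464.13356373 170.26767836 260.85663232] [ -0.76258348  -0.56796429 147.85602189]
```

In the tool's units: 150 mm is 0.1875, 1.2 mm is 0.0015.

Request:
inch_along([
  [[0.0015, 0, 0.0375, 0, 0, 0, 85], [0.0015, 0, 0.075, 0, 0, 0, 85], [0.0015, 0, 0.1125, 0, 0, 0, 85], [0.0015, 0, 0.1375, 0, 0, 0, 85], [0.0015, 0, 0.1563, 0, 0, 0, 85], [0.0015, 0, 0.1725, 0, 0, 0, 85], [0.0015, 0, 0.1825, 0, 0, 0, 85], [0.0015, 0, 0.1875, 0, 0, 0, 85], [0.0015, 0, 0.1875, 0, 0, 0, 85], [0.0015, 0, 0.1875, 0, 0, 0, 85]],
])

```text
t: 2.15
ee_pos: [463.4, 171.0, 111.9]
tool_rot: [0.153, 0.988, 0.0, 0.0]
wrist_force: [0.2, -0.1, 0.5]
finger_gap: 84.9
grasp_force: 0.0
```

Request:
inch_along([
  [[0, 0, 0, 0, 0, 0, 65], [0, 0, 0, 0, 0, 0, 55], [0, 0, 0, 0, 0, 0, 51], [0, 0, 0, 0, 0, 0, 51], [0, 0, 0, 0, 0, 0, 51]],
])

```text
t: 2.57
ee_pos: [463.4, 170.7, 111.5]
tool_rot: [0.153, 0.988, 0.0, 0.0]
wrist_force: [-0.2, 0.1, 0.3]
finger_gap: 51.1
grasp_force: 0.0
```

```bash
python3 - <<'E'
from station import manip, vision
import cv2
d=vision.get_image("wrist");a=d["image"][:,:,::-1];s=vision.get_image("scene")["image"][80:240,360:560,::-1]
b=cv2.resize(s,None,fx=2.5,fy=2.5);o=cv2.hconcat([cv2.resize(a,None,fx=.45*1,fy=.45),b[:216,:500]]) if 0 else cv2.vconcat([cv2.resize(a[150:480],(500,258)),b])[:600]
cv2.imwrite("pics/g1.png",o)
E
```

```text
(no output)
```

View pics/g1.png

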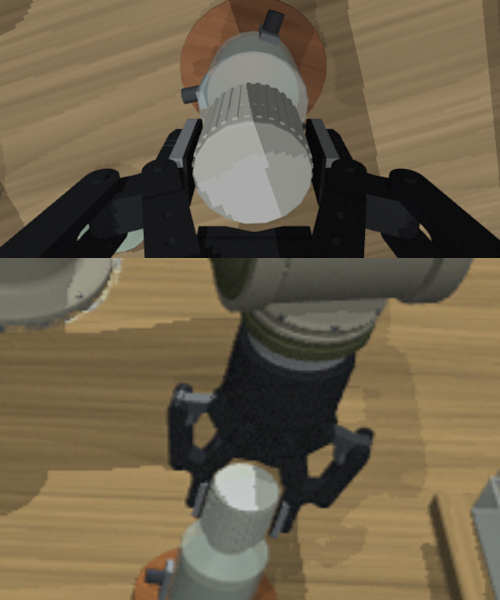

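The fingers straddle the cap centrally without touching it. The disc is centred at about (323,369) in the full wrist picture. Next I'll work out the offset and close the fingers.

```bash
python3 - <<'E'
from h import *
d=np.load("pics/w1.npz");X=d["X"]
o=X[:3,3];v=X[:3,:3]@np.linalg.solve(d["K"],[323,368,1]);print("tool-frame cap", o+v*((112-149)-o[2])/v[2])
E
```

```text
tool-frame cap [  3.07577113  -1.01787348 -37.        ]
```

Request:
inch_along([
  [[0, 0, 0, 0, 0, 0, 40], [0, 0, 0, 0, 0, 0, 40], [0, 0, 0, 0, 0, 0, 40], [0, 0, 0, 0, 0, 0, 40], [0, 0, 0, 0, 0, 0, 40]],
])

```text
t: 3.08
ee_pos: [463.3, 170.5, 111.4]
tool_rot: [0.153, 0.988, -0.0, 0.0]
wrist_force: [-1.9, -1.6, 4.9]
finger_gap: 46.5
grasp_force: 60.8
```

In the tool's units: 7.5 mm is 0.0094, 6 mm is 0.0075.

Request:
inch_along([
  [[0, 0, 0.0025, 0, 0, 0, 40], [0, 0, 0.005, 0, 0, 0, 40], [0, 0, 0.0075, 0, 0, 0, 40], [0, 0, 0.0094, 0, 0, 0, 40], [0, 0, 0.0094, 0, 0, 0, 40], [0, 0, 0.0094, 0, 0, 0, 40], [0, 0, 0.0094, 0, 0, 0, 40]],
])

```text
t: 3.67
ee_pos: [463.3, 170.6, 104.2]
tool_rot: [0.153, 0.988, -0.0, 0.0]
wrist_force: [-3.3, -2.4, 7.7]
finger_gap: 46.7
grasp_force: 61.2
```

In the tool's units: 0.7 mm is 0.0009.

Request:
inch_along([
  [[0, 0, 0.0009, 0, 0, 0, 40], [0, 0, 0.0009, 0, 0, 0, 40], [0, 0, 0.0009, 0, 0, 0, 40]],
])

```text
t: 3.92
ee_pos: [463.3, 170.5, 103.6]
tool_rot: [0.153, 0.988, -0.0, 0.0]
wrist_force: [-3.6, -3.0, 10.0]
finger_gap: 46.6
grasp_force: 61.2
```

```bash
python3 - <<'E'
from station import manip, vision
import numpy as np
print(manip.get_state()["wrist_torque"])
import cv2
s=vision.get_image("scene")["image"][130:230,400:500,::-1]
cv2.imwrite("pics/s2.png",cv2.resize(s,None,fx=6,fy=6,interpolation=cv2.INTER_CUBIC))
E
```

```text
[-0.48579876  0.5711881  -0.01436242]
```

View pics/s2.png

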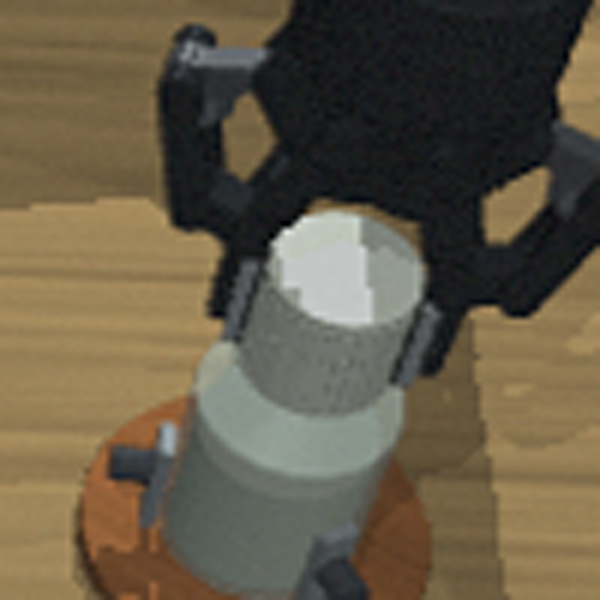

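The cap is about 8 mm down. Its top moved from image row 172 to about 174.7, and the push is 10 N. I'll turn it part of the way first.

In the tool's units: -0.45 rad is -0.1432.

Request:
inch_along([
  [[0, 0, 0, 0, 0, -0.0318, 40], [0, 0, 0, 0, 0, -0.0637, 40], [0, 0, 0, 0, 0, -0.0955, 40], [0, 0, 0, 0, 0, -0.1273, 40], [0, 0, 0, 0, 0, -0.1432, 40], [0, 0, 0, 0, 0, -0.1432, 40]],
])

```text
t: 4.47
ee_pos: [464.3, 171.0, 104.0]
tool_rot: [-0.072, 0.997, 0.0, 0.002]
wrist_force: [-0.3, 0.1, 8.9]
finger_gap: 46.5
grasp_force: 61.1
```

```bash
python3 -c "
from station import manip, vision
s=manip.get_state();print(s['wrist_torque'],s['joint_positions'])"
```

```text
[0.07937399 0.06920448 0.0494391 ] [ 1.15361516e-01  3.90148759e-01  1.75246897e+00  6.61991290e-04
  9.95935329e-01 -1.60068186e+00]
```

In the tool's units: -0.6 rad is -0.191.

Request:
inch_along([
  [[0, 0, 0, 0, 0, -0.0318, 40], [0, 0, 0, 0, 0, -0.0637, 40], [0, 0, 0, 0, 0, -0.0955, 40], [0, 0, 0, 0, 0, -0.1273, 40], [0, 0, 0, 0, 0, -0.1592, 40], [0, 0, 0, 0, 0, -0.191, 40], [0, 0, 0, 0, 0, -0.191, 40], [0, 0, 0, 0, 0, -0.191, 40]],
])

```text
t: 5.13
ee_pos: [464.2, 171.0, 104.0]
tool_rot: [-0.363, 0.932, -0.0, 0.002]
wrist_force: [-0.5, 0.2, 9.1]
finger_gap: 46.5
grasp_force: 61.1
```

```bash
python3 -c "
from station import manip, vision
s=manip.get_state();print(s['wrist_torque'],s['joint_positions'])"
```

```text
[0.10673532 0.07812835 0.08470697] [ 1.15388128e-01  3.90129785e-01  1.75245204e+00  6.32301681e-04
  9.96037438e-01 -2.19834821e+00]
```

In the tool's units: -18 mm is -0.0225, -15 mm is -0.0188.

Request:
inch_along([
  [[0, 0, -0.0038, 0, 0, 0, 40], [0, 0, -0.0075, 0, 0, 0, 40], [0, 0, -0.0113, 0, 0, 0, 40], [0, 0, -0.015, 0, 0, 0, 40], [0, 0, -0.0188, 0, 0, 0, 40], [0, 0, -0.0225, 0, 0, 0, 40], [0, 0, -0.0225, 0, 0, 0, 40]],
])

```text
t: 5.72
ee_pos: [463.1, 170.7, 121.2]
tool_rot: [-0.363, 0.932, 0.0, -0.0]
wrist_force: [0.0, 0.4, -0.3]
finger_gap: 46.5
grasp_force: 61.4
```

The cap is free, with no pull on the wrist. I'll raise it the rest of the way.

In the tool's units: -54 mm is -0.0675, -52 mm is -0.065.

Request:
inch_along([
  [[0, 0, -0.01, 0, 0, 0, 40], [0, 0, -0.02, 0, 0, 0, 40], [0, 0, -0.03, 0, 0, 0, 40], [0, 0, -0.04, 0, 0, 0, 40], [0, 0, -0.05, 0, 0, 0, 40], [0, 0, -0.0588, 0, 0, 0, 40], [0, 0, -0.065, 0, 0, 0, 40], [0, 0, -0.0675, 0, 0, 0, 40], [0, 0, -0.0675, 0, 0, 0, 40], [0, 0, -0.0675, 0, 0, 0, 40], [0, 0, -0.0675, 0, 0, 0, 40], [0, 0, -0.0675, 0, 0, 0, 40]],
])

```text
t: 6.72
ee_pos: [463.2, 170.6, 174.8]
tool_rot: [-0.363, 0.932, 0.0, -0.0]
wrist_force: [0.2, 0.8, -0.8]
finger_gap: 46.7
grasp_force: 61.5
```

```bash
python3 - <<'E'
from station import manip, vision
import cv2
s=vision.get_image("scene")["image"][110:230,390:510,::-1]
cv2.imwrite("pics/s3.png",cv2.resize(s,None,fx=4,fy=4,interpolation=cv2.INTER_CUBIC))
E
```

```text
(no output)
```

View pics/s3.png

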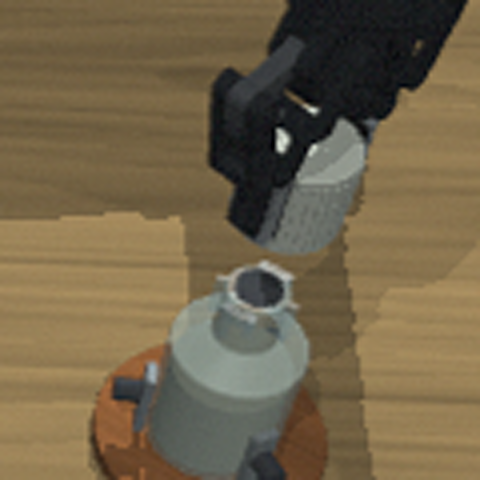

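The view shows the neck bare, with the mouth at about (258,288) in the crop. The cap is held upright above it, with its underside at about (300,230) and clear air between them.

```bash
python3 -c "
from station import manip, vision
print(manip.sign_off())"
```

```text
the job is handed in; nothing more can be done
None
```

The garlic jar is open and I've handed the job in: the cap was pushed down about 8 mm, turned about 60° anticlockwise and lifted. It is now held upright and still, about 5 cm above the mouth, and no verdict came back.

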